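# Index the parts carousel to the red heat sink and set its brake

### The job

Push on the carousel's spokes with a fingertip to turn it until the red finned heat sink stands centred in front of the yellow arrow. Then push the red brake lever round until it rests against its stop, leaving the carousel where it is. Do not touch, lift or shift the four parts riding in the carousel's nests, and leave the other things on the bench alone.

Things in the scene. Friction and masses are not known exactly. Their poses are not given: they have to be found in the camera images.
- station: Fixed aluminium base plate, 270 x 270 x 14 mm, with a tongue on its +y side carrying the brake lever. Origin: underside (bench height) on the carousel's axis; its x, y differ from the world's by a small yaw. The yellow arrow lies on a low black tab (top 17 mm above the bench) on the station's -x side, 135 to 215 mm from the axis, and points at the axis.
- work_place (a point): Point on the station at which the middle of the heat sink must come to stand: on the arrow's line, 75 mm from the carousel's axis (station -x direction), 75 mm above the bench.
- carousel: Round grey turntable, radius 116 mm, turns both ways on an upright axis; friction 0.22 N m (1.5 N at a spoke), stays where left. Origin: on the axis, disc's underside, 46 mm above the bench (disc top 58 mm); its x, y turn with it. Nest centres 75 mm from the axis in its +x, +y, -x, -y; nests are 50 mm square inside, black rims 8 mm high. Four steel spokes midway between nests, see spoke_ball.
- spoke_ball (a point): Centre of the black ball (24 mm diameter) on the end of one of four equal spokes, 70 mm above the bench, 185 mm from the axis, at 45 degrees from the carousel's x towards its y; the others at 135, 225, 315. A spoke is a level bar, 12 mm thick, free to push sideways between the disc rim (116 mm from the axis) and the ball (173 mm), with free space below down to 20 mm above the bench.
- heatsink_mid (a point): Middle of the red heat sink, 46 x 46 x 34 mm with upright fins, standing loose in one of the four nests (which one varies), top 92 mm above the bench. Not to be touched.
- motor_mid (a point): Point 17 mm above the underside of a black round motor, 44 mm diameter, 40 mm high (top 98 mm above the bench), brass and steel top, loose in another nest. Not to be touched.
- block_mid (a point): Point 17 mm above the underside of an aluminium block, 45 x 45 x 26 mm, loose in another nest. Not to be touched.
- relay_mid (a point): Point 17 mm above the underside of a white relay with green terminals, 44 x 44 x 34 mm, loose in another nest. Not to be touched.
- brake_lever (a joint): Angle of the red brake lever about its upright hinge, rad. Near 0 it points outwards (station +y), brake open; grows as the lever turns anticlockwise seen from above; at 1.5 it is at its stop (brake set, lever pointing to station -x, roughly towards the robot). Stays where it is left (friction 0.12 N m, about 2 N at the bar).
- lever_hinge (a point): On the hinge axis of the brake lever, at the height of its bar (62 mm above the bench); it lies 265 mm from the carousel's axis in the station's +y direction. The hub has a radius of 20 mm.
- lever_knob (a point): Centre of the red ball (26 mm diameter) at the end of the brake lever, 100 mm from the hinge, 62 mm above the bench. The bar between hub and ball is 14 mm thick, with free space below it.
- glue: Blue bottle with red cap, 36 mm diameter, 90 mm high, standing to the right of the carousel. Bystander; origin under its centre.
- mug: White mug, 80 mm diameter, 95 mm high. Bystander; origin under its centre.
- driver: Screwdriver with orange handle, lying on the bench. Bystander.
- mouse: Black computer mouse, 100 x 60 x 34 mm. Bystander; origin under its centre.

How it is judged (in metres and radians):
On the way, in this order (a step that is already met when the one before it is completed fails the run):
1. the heat sink stands at the arrow, with the carousel at rest and the brake lever still open (horizontal distance between heatsink_mid and work_place below 0.01 m and angular speed of carousel below 0.1 rad/s and value of joint brake_lever below 0.7 rad), for 0.3 s.
2. the brake lever is against its stop (value of joint brake_lever above 1.4 rad and horizontal distance between heatsink_mid and work_place below 0.01 m), for 0.2 s.
At the end, for the whole second after the job is handed in: The middle of the heat sink is within 10 mm (horizontally) of the work place in front of the yellow arrow, the carousel is at rest, the brake lever is at 1.4 rad or more (its stop is at 1.5), all four parts sit in their nests, and no bystander has moved 20 mm (all of step 2 and angular speed of carousel below 0.05 rad/s and z of each of heatsink_mid, motor_mid, block_mid, relay_mid in the frame of carousel below 0.036 m and distance of each of glue, mug, driver, mouse from where it was at the start of the episode below 0.02 m); the robot touches nothing.
It fails at once if a part in a nest is lifted out (7 mm above its seat) (z of any of heatsink_mid, motor_mid, block_mid, relay_mid in the frame of carousel above 0.036 m).
It fails at once if the robot touches a part in a nest (over 1 N) (contact force between any of the fingers, the arm and heatsink above 1 N or contact force between any of the fingers, the arm and motor above 1 N or contact force between any of the fingers, the arm and block above 1 N or contact force between any of the fingers, the arm and relay above 1 N).
It fails at once if a bystander is moved 20 mm or more (distance of any of glue, mug, driver, mouse from where it was at the start of the episode above 0.02 m).
It also fails if it takes over 72 s, if anything falls off the work surface, if the arm or the gripper's body presses on something with over 40 N, if the wrist force passes 120 N, or if a joint passes its speed limit or range.

### The arm

A 6-joint arm with a two-finger parallel gripper is mounted at the origin on the work surface. World frame = base frame: x ahead of the robot, y to its left, z up, the work surface at z = 0. Lengths are in mm, angles in rad, forces in N, time in s.
With the tool pointing down it reaches from about 350 to 875 mm from the base axis. Payload 4.2 kg.
Tool frame: the origin (TCP) lies at the very end of the fingers, on their centre line; the grasp point (between the pads) lies 19 mm behind it; z points along the fingers, y is the direction in which the jaws open and shut (so a half turn about z gives the same grasp; the last joint's range is limited). The gripper opens to 85 mm and grips with 20 to 120 N. Pads are 22 mm wide; open, the fingers measure 114 mm over their backs; the gripper's body (76 mm by 85 mm) begins 54 mm behind the grasp point. The pads swing forward as they close: fully open they stand 13 mm farther back than shut.
Start: joints at [1.464, 0.385, 0.008, 0, -1.194, -0.259], TCP at [223.527, 583.639, 231.312] pointing down, gripper open.
Joint ranges: [-3.14, 3.14], [-1.21, 2.06], [-1.07, 1.41], [-3.16, 2.05], [-2.99, -0.16], [-3.1, 3.1]. Speed limits (rad/s): [2.79, 2.79, 3.14, 3.14, 3.14, 3.14].

### API

Orientations are given as a unit quaternion [x, y, z, w].
In Python, from bench import arm, optics, job gives the robot as it stands.
- The arm moves only by the tool send_rows, never from a script. Its argument "steps" is a list that holds one entry, the list of rows, each a list of 5 numbers: the shift along the tool's x, y, z in cm, then the turn about the tool's z in rad, then the opening, from 0 (shut) to 1 (fully open). A call has 1 to 10 rows; each row shifts and turns the pose as measured when the row begins, along the tool's axes as they then stand; what a row does not reach is not made up. A row lasts 1/12 s, in which the tool goes at most 41.7 mm and 7.16 degrees, less where a joint would pass 70% of its speed; a pose out of reach is approached as far as the arm can. A call with a gripper value outside its range is refused whole. The fingers move at their own pace and stop on an object; the grip force is fixed at half the most. Time passes only in rows, so rows that do not move let the fingers close. It gives the time, the measured TCP pose, the force and the opening at its end, in the units of the state.
- arm.read_state(): the state, without advancing time (a new reading comes with each control period).
- optics.get_image(name): name is "scene" or "side" or "wrist"; returns (picture, depth): 420x560x3 uint8, blue, green, red; 420x560 float32, mm along the optical axis (not along the pixel's ray), 0 where there is no reading.
- optics.get_calibration(name): a dict with "K" (3x3 intrinsics, pixels), "k1" (the pictures are not rectified: a ray, as slopes to the right and down, at radius r is drawn at 1 + k1 r^2 times it, then the intrinsics apply), "rvec" (rotation vector, rad) and "tvec" (3), from world to camera coordinates, as OpenCV has them; the wrist camera has in their place "hand_eye" (4x4, takes a point from camera to tool coordinates, whose origin is the TCP and whose axes are the flange's). Camera axes: x right, y down, z forward; pixel columns grow to the right and rows downward; lengths in mm; the calibration is good to about 2 mm. A picture is of the moment at which its call begins: read the wrist's pose just before it. get_calibration takes no time and is no camera call.
- job.job_done(): hands the job in, once; it reports no verdict.
The state is a dict: "clock": time; "joints": joint angles; "joint_vel": joint speeds; "joint_efforts": joint torques, N m; "position": TCP position; "ee_rot": TCP orientation; "contact_force": force on the tool from outside, world axes, zero at the start; "wrist_torque": the same for the moment, N m; "gripper_width": finger opening in mm.
Only numpy, scipy, OpenCV 4.12 (cv2) and the standard library are available. Lean on these libraries where they do the work, as an engineer would, in place of code of your own. Each camera call takes 0.05 s, during which the arm holds its last target. There are 200 camera calls.

## Working session

There is one attempt and no reset: what is moved stays moved. The work goes in short steps, Python scripts to look and compute and a tool call to move; the robot and the scene stay as the last step left them, time stands still between calls to the robot, and variables do not carry over. Pictures are saved under pics/ and viewed, about 8 in all and at most 12, crops included, and the job is handed in when it is done.

Besides the shell and the picture viewer there is one more tool, called by a JSON object that holds its "name" and its "arguments", one argument or row to a line. send_rows: Moves the arm, as the interface text tells. Its arguments: {"type":"object","properties":{"steps":{"type":"array","items":{"type":"array","items":{"type":"array","items":{"type":"number"}}}}},"required":["steps"]}

```bash
mkdir -p pics
cat > h.py <<'E'
import numpy as np, cv2
from scipy.spatial.transform import Rotation as R
from bench import arm, optics, job
def cam(n, s=None):
    c=optics.get_calibration(n); K=np.array(c["K"])
    if "rvec" in c:
        Rm=cv2.Rodrigues(np.array(c["rvec"],float))[0]; t=np.array(c["tvec"],float).ravel()
        return K,c["k1"],Rm.T,-Rm.T@t
    s=s or arm.read_state(); H=np.array(c["hand_eye"]); Q=R.from_quat(s["ee_rot"]).as_matrix()
    return K,c["k1"],Q@H[:3,:3],Q@H[:3,3]+np.array(s["position"])
def rays(C,uv):
    K,k1,A,o=C
    n=cv2.undistortPoints(np.array(uv,float).reshape(-1,1,2),K,np.array([k1,0,0,0.])).reshape(-1,2)
    return np.c_[n,np.ones(len(n))]@A.T, o
def plane(C,uv,z):
    d,o=rays(C,uv); return o+d*((z-o[2])/d[:,2])[:,None]
def world(C,uv,dep):
    d,o=rays(C,uv); return o+d*np.array(dep)[:,None]
E
python3 - <<'E'
from h import *
s=arm.read_state(); print(s)
for n in ["scene","side","wrist"]:
    im,d=optics.get_image(n); cv2.imwrite(f"pics/{n}0.png",im); np.save(f"{n}0.npy",d); print(n,cam(n,s)[3])
E
```

```text
{'clock': 0.0, 'joints': array([ 1.46361187e+00,  3.85576764e-01,  6.64517113e-03, -4.87565445e-04,
       -1.19400534e+00, -2.58636931e-01]), 'joint_vel': array([-2.87189166e-05, -5.13800885e-04, -2.18371549e-03, -6.75793567e-04,
       -1.55009794e-03, -2.52319594e-03]), 'joint_efforts': array([-7.71944688e-04, -3.92284584e+01,  1.88400686e+01,  4.18613300e+00,
       -4.67093647e-03, -9.52394217e-07]), 'position': array([223.32862554, 583.12173801, 230.21865391]), 'ee_rot': array([ 9.83301474e-01, -1.81980810e-01, -1.44963467e-04,  1.08437585e-03]), 'contact_force': array([ 0.33435291, -0.10917766,  0.66673826]), 'wrist_torque': array([ 0.02040888, -0.00964569,  0.0529451 ]), 'gripper_width': 85.32338602334146}
scene [1199.67618728 -583.66915493 1133.59430831]
side [-167.10858292 -907.16256579 1204.31159422]
wrist [297.0900387  555.82861268 372.35180687]
```

View pics/scene0.png

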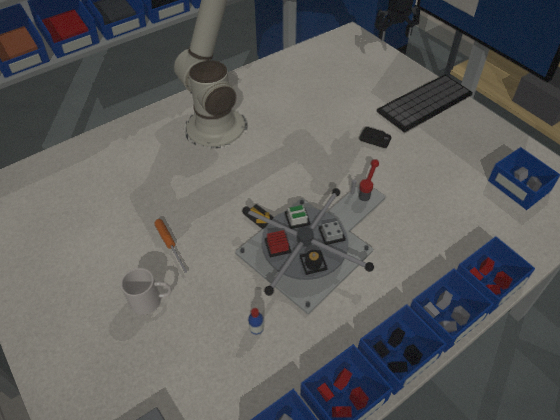

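View pics/side0.png

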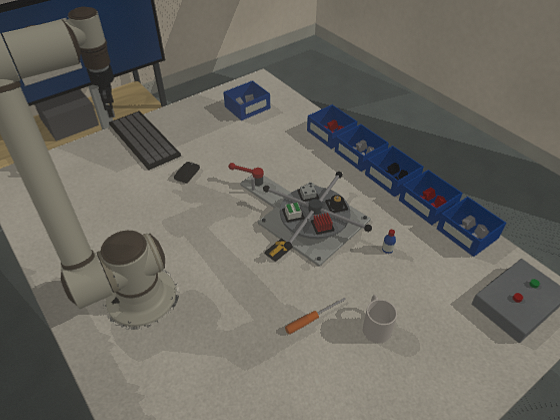

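Both views show the carousel clearly: axis at about (306,236) in scene, balls at (336,192), (369,267), (269,291), (247,210), heat sink at (278,242), arrow at (260,215), lever from (366,190) to (375,163). The spoke by the arrow means the carousel is roughly 45° off. Now I'll measure.

```bash
cat > meas.py <<'E'
from h import *
def blobs(m,amin):
    n,l,s,c=cv2.connectedComponentsWithStats(m.astype(np.uint8)); return [(i,l==i,s[i,4],c[i]) for i in range(1,n) if s[i,4]>=amin]
def measure(n,im,d,C,axis=None):
    v,u=np.mgrid[:420,:560]; P=world(C,np.c_[u.ravel(),v.ravel()],d.ravel()).reshape(420,560,3)
    hsv=cv2.cvtColor(im,cv2.COLOR_BGR2HSV); h,s,val=[hsv[...,i] for i in range(3)]
    box=(P[...,0]>300)&(P[...,0]<950)&(P[...,1]>-300)&(P[...,1]<480)&(d>0)
    z=P[...,2]
    for nm,m in [("red",((h<6)|(h>174))&(s>150)&(val>60)&(z>40)),("yellow",(h>15)&(h<32)&(s>140)&(z<30)&(z>5)),("dark",(val<45)&(z>58)&(z<90)),("green",(h>50)&(h<80)&(s>100)&(z>60))]:
        for i,b,a,c in blobs(m&box,8): print(n,nm,a,c.round(1),"med",np.median(P[b],0).round(1),"zmax",P[b][:,2].max().round(0),"uvbox",np.ptp(np.argwhere(b),axis=0))
E
python3 - <<'E'
from meas import *
for n in ["scene","side"]: measure(n,cv2.imread(f"pics/{n}0.png"),np.load(f"{n}0.npy"),cam(n))
a=cv2.imread("pics/scene0.png")[145:325,215:415]; b=cv2.imread("pics/side0.png")[145:285,210:410]
cv2.imwrite("pics/crop0.png",cv2.resize(np.vstack([a,b])[:, :],None,fx=1.8,fy=1.8,interpolation=cv2.INTER_CUBIC))
E
```

```text
scene red 212 [368.6 178.9] med [546.6 191.   69.5] zmax 79.0 uvbox [32 18]
scene red 338 [277.5 241.8] med [ 576.7 -148.6   87.9] zmax 97.0 uvbox [22 19]
scene yellow 56 [260.4 212.5] med [ 421.6 -101.    16.6] zmax 21.0 uvbox [ 9 18]
scene yellow 28 [259.4 220.9] med [ 443.1 -118.4   16.3] zmax 21.0 uvbox [3 9]
scene dark 30 [336.1 191.4] med [526.8  91.5  77.7] zmax 84.0 uvbox [6 6]
scene dark 34 [245.5 210.5] med [ 431.6 -153.8   77.6] zmax 85.0 uvbox [7 6]
scene dark 63 [296. 223.] med [547.4 -65.9  64.7] zmax 70.0 uvbox [16 24]
scene dark 74 [330.4 238.2] med [644.8 -23.7  64.3] zmax 69.0 uvbox [18 25]
scene dark 71 [276.8 250.8] med [ 590.8 -161.6   63.9] zmax 69.0 uvbox [18 25]
scene dark 311 [312.9 262.4] med [ 678.2 -113.3   71.1] zmax 90.0 uvbox [24 26]
scene dark 51 [369.2 266.3] med [769.4  -5.7  77.4] zmax 84.0 uvbox [7 7]
scene dark 53 [268.7 289.9] med [ 674.4 -247.1   77.6] zmax 84.0 uvbox [8 7]
scene green 43 [296.  207.9] med [516.9 -44.7  91.3] zmax 95.0 uvbox [ 5 12]
scene green 42 [298.3 214.7] med [539.4 -53.9  91.1] zmax 96.0 uvbox [ 5 11]
side red 110 [248.4 
[... 563 characters left out ...]
x 69.0 uvbox [11 20]
side dark 177 [336.3 204.7] med [ 652.6 -117.3   71.2] zmax 90.0 uvbox [16 21]
side dark 8 [283.2 210.2] med [507.6 -20.9  64.3] zmax 68.0 uvbox [3 2]
side dark 38 [293.8 217.9] med [510.4 -73.7  63.4] zmax 70.0 uvbox [ 8 19]
side dark 35 [316.8 228.6] med [ 541.6 -157.9   64.5] zmax 71.0 uvbox [13 15]
side dark 34 [367.7 227.5] med [ 664.9 -250.2   75.6] zmax 84.0 uvbox [5 6]
side dark 13 [331.2 229.1] med [ 579.1 -178.4   63.7] zmax 66.0 uvbox [5 5]
side dark 29 [287.4 245.2] med [ 420.9 -156.8   73.1] zmax 83.0 uvbox [7 7]
side green 26 [296.4 206.5] med [537.3 -53.2  90.3] zmax 96.0 uvbox [7 5]
side green 23 [289.3 208. ] med [514.1 -45.5  89.5] zmax 94.0 uvbox [6 5]
```

View pics/crop0.png

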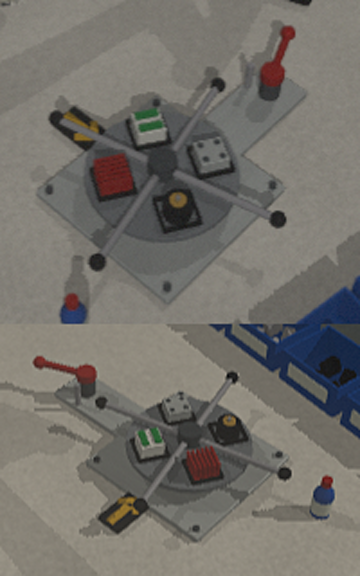

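```bash
cat > geo.py <<'E'
from meas import *
def tri(a,b):
    A=np.zeros((3,3)); y=np.zeros(3)
    for d,o in (a,b):
        d=d[0]/np.linalg.norm(d[0]); M=np.eye(3)-np.outer(d,d); A+=M; y+=M@o
    return np.linalg.solve(A,y)
E
python3 - <<'E'
from geo import *
S,D=cam("scene"),cam("side")
bs=[(336.1,191.4),(245.5,210.5),(268.7,289.9),(369.2,266.3)]; bd=[(265.3,188.4),(287.4,245.2),(367.7,227.5),(338.8,173.7)]
B=np.array([tri(rays(S,[p]),rays(D,[q])) for p,q in zip(bs,bd)]); print("balls",B.round(1))
for C,b,n in((S,bs,"scene"),(D,bd,"side")):
    Q=plane(C,b,70)[:,:2]; c=Q.mean(0); v=Q-c; print(n,"axis",c.round(1),"r",np.hypot(*v.T).round(1),"ang",np.degrees(np.arctan2(v[:,1],v[:,0])).round(1))
c=B[:,:2].mean(0); v=B[:,:2]-c; print("tri",c.round(1),np.hypot(*v.T).round(1),np.degrees(np.arctan2(v[:,1],v[:,0])).round(1))
for n,C in(("scene",S),("side",D)):
    im=cv2.imread(f"pics/{n}0.png"); hsv=cv2.cvtColor(im,cv2.COLOR_BGR2HSV); h,s,val=[hsv[...,i].astype(int) for i in range(3)]
    v,u=np.mgrid[:420,:560]; uv=np.c_[u.ravel(),v.ravel()]
    def pl(z): return plane(C,uv,z)[:,:2].reshape(420,560,2)-c
    # yellow arrow on z=17
    P=pl(17); m=(h>14)&(h<33)&(s>110)&(val>60)&(np.hypot(P[...,0],P[...,1])<225)&(P[...,0]<-110)
    q=P[m]; w=q.mean(0); e=np.linalg.svd(q-w)[2][0]
    print(n,"arrow n",len(q),"cen dir",np.degrees(np.arctan2(-w[1],-w[0])).round(2),"r",np.hypot(*w).round(1),"pca",np.degrees(np.arctan2(e[1],e[0])).round(2))
    P=pl(62); r=np.hypot(P[...,0],P[...,1]); m=((h<6)|(h>174))&(s>120)&(val>50)&(r>200)&(r<420)&(P[...,1]>150)
    q=P[m]; w=q.mean(0); e=np.linalg.svd(q-w)[2][0]; t=(q-w)@e; print("lever ends",(c+w+e*t.min()).round(0),(c+w+e*t.max()).round(0))
    for thr in(np.linspace(t.min()+5,t.max()-5,8)): k=abs(t-thr)<5; print(thr.round(0),(c+q[k].mean(0)).round(0),np.ptp((q[k]-w)@[-e[1],e[0]]).round(0))
    P=pl(14); r=np.hypot(P[...,0],P[...,1]); m=(val<80)&(r>150)&(r<195)
    print("screws",[(a,(c+P[b].mean(0)).round(1),np.hypot(*P[b].mean(0)).round(1),np.degrees(np.arctan2(*P[b].mean(0)[::-1])).round(2)) for i,b,a,_ in blobs(m,5) if a<60])
s=arm.read_state(); print(R.from_quat(s["ee_rot"]).as_matrix().round(3))
E
```

```text
balls [[ 520.9   96.7   67.3]
 [ 426.  -150.3   68.3]
 [ 670.3 -245.1   69.2]
 [ 767.1   -1.8   70.8]]
scene axis [596.6 -74.9] r [186.5 185.6 184.9 185.5] ang [ 113.5 -155.9  -66.5   23.5]
side axis [595.4 -76.8] r [186.1 186.1 185.3 187.9] ang [ 114.2 -156.2  -66.4   23.5]
tri [596.1 -75.1] [187.5 185.9 185.5 186.1] [ 113.6 -156.2  -66.4   23.2]
scene arrow n 104 cen dir 9.8 r 171.8 pca 2.78
lever ends [490. 282.] [566. 164.]
-79.0 [493. 277.] 18.0
-61.0 [504. 263.] 15.0
-42.0 [513. 246.] 10.0
-24.0 [523. 230.] 9.0
-5.0 [534. 215.] 10.0
13.0 [542. 198.] 33.0
32.0 [553. 184.] 37.0
51.0 [565. 170.] 29.0
screws [(np.int32(20), array([457. ,  22.5]), np.float64(170.0), np.float64(144.95)), (np.int32(36), array([415. , -90.2]), np.float64(181.8), np.float64(-175.25)), (np.int32(54), array([ 428.9, -127.3]), np.float64(175.2), np.float64(-162.67)), (np.int32(7), array([442.1, -81. ]), np.float64(154.2), np.float64(-177.81)), (np.int32(13), array([693.3,  64.9]), np.float64(170.5), np.float64(55.23)), (np.int32(17), array([ 497. , -213.4]), np.float64(170.2), np.float64(-125.62)), (np.int
[... 268 characters left out ...]
14.0
16.0 [545. 201.] 30.0
34.0 [552. 185.] 51.0
51.0 [552. 166.] 28.0
screws [(np.int32(7), array([693.7,  62.4]), np.float64(168.6), np.float64(54.63)), (np.int32(5), array([719.8,  15.4]), np.float64(153.3), np.float64(36.22)), (np.int32(11), array([ 735.9, -173.6]), np.float64(171.0), np.float64(-35.15)), (np.int32(13), array([458.6,  22.5]), np.float64(168.6), np.float64(144.63)), (np.int32(45), array([ 710.1, -214.2]), np.float64(179.9), np.float64(-50.67)), (np.int32(27), array([415.2, -91.3]), np.float64(181.7), np.float64(-174.9)), (np.int32(13), array([ 499.3, -214.6]), np.float64(169.8), np.float64(-124.76))]
[[ 0.934 -0.358 -0.   ]
 [-0.358 -0.934 -0.002]
 [ 0.     0.002 -1.   ]]
```

Findings: the axis is at (596,-75) and the station yaw is 9.85°, agreed by the screws and the arrow. Spokes stand at 23.6°+90k and the heat sink's nest is at -111.4°, with the target at -170.15°, so the carousel turns 58.7° clockwise. I'll push the spoke at -156°, and start by travelling to a point beside it.

{"name": "send_rows", "arguments": {
  "steps": [
    [[2.5,3.0,0,0,0],[2.5,3.0,0,0,0],[2.5,3.0,0,0,0],[2.5,3.0,0,0,0],[2.5,3.0,0,0,0],[2.5,3.0,0,0,0],[2.5,3.0,0,0,0],[2.5,3.0,0,0,0],[2.5,3.0,0,0,0],[2.5,3.0,0,0,0]]
  ]
}}

```text
clock: 0.98
position: [350.6, 202.8, 226.0]
ee_rot: [0.984, -0.176, -0.001, 0.004]
contact_force: [1.0, 0.2, 0.5]
gripper_width: -0.1
```

{"name": "send_rows", "arguments": {
  "steps": [
    [[2.5,3.0,0,0,0],[2.5,3.0,0,0,0],[2.5,3.0,0,0,0],[2.5,3.0,0,0,0],[2.5,3.0,0,0,0],[2.5,3.0,0,0,0],[2.5,3.0,0,0,0],[2.5,3.0,0,0,0],[0,0,0,0,0],[0,0,0,0,0]]
  ]
}}

```text
clock: 1.82
position: [456.1, -114.7, 228.1]
ee_rot: [0.984, -0.18, 0.001, 0.003]
contact_force: [-0.9, 0.2, -0.3]
gripper_width: -0.0
```

{"name": "send_rows", "arguments": {
  "steps": [
    [[0,0,0,-0.12,0],[0,0,0,-0.12,0],[0,0,0,-0.12,0],[0,0,0,-0.12,0],[0,0,0,-0.12,0],[0,0,0,-0.12,0],[0,0,0,-0.1,0],[0,0,0,0,0]]
  ]
}}

```text
clock: 2.48
position: [452.9, -109.1, 226.4]
ee_rot: [0.969, 0.246, -0.003, 0.001]
contact_force: [0.3, -0.2, -0.5]
gripper_width: -0.4
```

```bash
cat > go.py <<'E'
import sys
from h import *
s=arm.read_state(); Q=R.from_quat(s["ee_rot"]).as_matrix(); p=np.array(s["position"])
print("t",s["clock"],"p",p.round(1),"xang",np.degrees(np.arctan2(Q[1,0],Q[0,0])).round(1),"F",np.round(s["contact_force"],1),"w",round(s["gripper_width"],1),"j",np.round(s["joints"],2))
if len(sys.argv)>3: print("tool shift cm",(Q.T@(np.array([float(a) for a in sys.argv[1:4]])-p)/10).round(2))
E
python3 go.py 482 -164 48
```

```text
t 2.4833 p [ 452.9 -109.1  226.4] xang 28.5 F [ 0.3 -0.2 -0.5] w -0.4 j [ 0.12  0.12 -0.37  0.   -1.09  1.95]
tool shift cm [ 0.04  6.19 17.84]
```

{"name": "send_rows", "arguments": {
  "steps": [
    [[0,3.1,0,0,0],[0,3.1,0,0,0],[0,0,3.5,0,0],[0,0,3.5,0,0],[0,0,3.5,0,0],[0,0,3.5,0,0],[0,0,2.0,0,0],[0,0,1.5,0,0],[0,0,0,0.0,0],[0,0,0,0,0]]
  ]
}}

```text
clock: 3.32
position: [487.1, -158.0, 48.3]
ee_rot: [0.971, 0.241, 0.002, 0.003]
contact_force: [0.5, 0.6, 0.8]
gripper_width: -0.0
```

```bash
python3 go.py 482 -164 48
```

```text
t 3.3167 p [ 487.1 -158.    48.3] xang 27.8 F [0.5 0.6 0.8] w -0.0 j [ 0.01  0.41 -0.5   0.01 -0.65  2.04]
tool shift cm [-0.73  0.29  0.03]
```

{"name": "send_rows", "arguments": {
  "steps": [
    [[-0.7,0,0,0,0],[-0.1,-1.0,0,0.07,0],[-0.1,-1.0,0,0.07,0],[-0.1,-1.0,0,0.07,0],[-0.1,-1.0,0,0.07,0],[-0.1,-1.0,0,0.07,0],[-0.1,-1.0,0,0.07,0],[-0.1,-1.0,0,0.07,0],[-0.1,-1.0,0,0.07,0],[0,0,0,0,0]]
  ]
}}

```text
clock: 4.15
position: [458.0, -84.9, 61.3]
ee_rot: [0.998, -0.054, 0.015, 0.002]
contact_force: [-0.2, 0.4, 0.0]
gripper_width: 0.1
```

```bash
cat > spokes.py <<'E'
from geo import *
# ball angles from both fixed cameras, depth-free: dark pixels on plane z=70 at r 172..198
c0=np.array([596.1,-75.3])
for n in ("scene","side"):
    im,d=optics.get_image(n); C=cam(n); cv2.imwrite(f"pics/last_{n}.png",im)
    v,u=np.mgrid[:420,:560]; P=plane(C,np.c_[u.ravel(),v.ravel()],70)[:,:2].reshape(420,560,2)-c0
    W=world(C,np.c_[u.ravel(),v.ravel()],d.ravel())[:,2].reshape(420,560)
    r=np.hypot(P[...,0],P[...,1]); m=(im.max(2)<60)&(r>165)&(r<205)&(W>55)&(W<90)
    A=[(int(a),P[b].mean(0)) for i,b,a,_ in blobs(m,8)]
    print(n,[(a,np.hypot(*q).round(0),np.degrees(np.arctan2(q[1],q[0])).round(1)) for a,q in A])
    hsv=cv2.cvtColor(im,cv2.COLOR_BGR2HSV); h,s,val=[hsv[...,i] for i in range(3)]
    P=plane(C,np.c_[u.ravel(),v.ravel()],92)[:,:2].reshape(420,560,2)-c0; r=np.hypot(P[...,0],P[...,1])
    m=((h<6)|(h>174))&(s>130)&(val>40)&(r<120)&(W>80); q=P[m].mean(0); print("  heatsink top",m.sum(),np.hypot(*q).round(1),np.degrees(np.arctan2(q[1],q[0])).round(1))
    P=plane(C,np.c_[u.ravel(),v.ravel()],62)[:,:2].reshape(420,560,2)-[550.7,185.8]; r=np.hypot(P[...,0],P[...,1])
    m=((h<6)|(h>174))&(s>120)&(val>40)&(r<120)&(r>30)&(W>40); q=P[m].mean(0); print("  lever",m.sum(),"rad",(np.arctan2(q[1],q[0])%(2*np.pi)-np.radians(99.85)).round(2))
E
python3 spokes.py; python3 go.py
```

```text
scene [(45, np.float64(186.0), np.float64(84.0)), (60, np.float64(185.0), np.float64(-95.9)), (63, np.float64(185.0), np.float64(-6.0))]
  heatsink top 278 73.6 -136.8
  lever 92 rad 0.38
side [(28, np.float64(186.0), np.float64(-6.8)), (41, np.float64(185.0), np.float64(174.7)), (44, np.float64(187.0), np.float64(-96.4))]
  heatsink top 98 83.7 -139.5
  lever 75 rad 0.4
t 4.25 p [458.4 -85.6  61.2] xang -6.0 F [-0.3  0.  -0.3] w 0.2 j [ 0.17  0.32 -0.62  0.02 -0.6   1.28]
```

{"name": "send_rows", "arguments": {
  "steps": [
    [[-0.3,0.1,1.3,0,0],[-0.1,-1.0,0.1,0.07,0],[-0.1,-1.0,0.15,0.07,0],[-0.1,-1.0,0.15,0.07,0],[-0.1,-1.0,0.15,0.07,0],[-0.1,-0.7,0.1,0.05,0],[0,-0.4,0,0.03,0],[0,0,0,0,0]]
  ]
}}

```text
clock: 4.92
position: [464.1, -39.8, 45.3]
ee_rot: [0.972, -0.236, 0.017, -0.001]
contact_force: [-0.7, -0.9, -0.8]
gripper_width: -0.1
```

```bash
python3 spokes.py; python3 go.py
```

```text
scene [(47, np.float64(186.0), np.float64(65.4)), (51, np.float64(185.0), np.float64(-113.8)), (65, np.float64(185.0), np.float64(-24.1))]
  heatsink top 270 72.0 -155.1
  lever 93 rad 0.38
side [(21, np.float64(184.0), np.float64(66.0)), (31, np.float64(185.0), np.float64(-25.3)), (37, np.float64(185.0), np.float64(156.5)), (43, np.float64(187.0), np.float64(-114.3))]
  heatsink top 162 83.0 -155.7
  lever 75 rad 0.4
t 5.0167 p [464.1 -40.   45.3] xang -27.3 F [0.  0.4 0.1] w -0.1 j [ 0.27  0.34 -0.64  0.03 -0.55  0.79]
```

{"name": "send_rows", "arguments": {
  "steps": [
    [[-0.1,-0.7,0,0.04,0],[-0.1,-0.7,0.1,0.04,0],[-0.1,-0.6,0.1,0.04,0],[0,-0.4,0,0.03,0],[0,0,0,0,0]]
  ]
}}

```text
clock: 5.43
position: [471.7, -21.0, 44.1]
ee_rot: [0.95, -0.311, 0.016, -0.001]
contact_force: [0.5, -0.3, -0.7]
gripper_width: 0.1
```

```bash
python3 spokes.py; python3 go.py
```

```text
scene [(47, np.float64(186.0), np.float64(56.9)), (51, np.float64(185.0), np.float64(-122.4)), (69, np.float64(186.0), np.float64(-32.7))]
  heatsink top 262 70.9 -163.1
  lever 92 rad 0.38
side [(21, np.float64(184.0), np.float64(57.1)), (33, np.float64(185.0), np.float64(-33.8)), (36, np.float64(185.0), np.float64(148.0)), (43, np.float64(187.0), np.float64(-122.8))]
  heatsink top 180 81.6 -163.0
  lever 75 rad 0.4
t 5.5333 p [471.6 -21.2  44.1] xang -36.2 F [ 0.5 -0.5  0.4] w 0.1 j [ 0.31  0.36 -0.63  0.03 -0.56  0.6 ]
```

{"name": "send_rows", "arguments": {
  "steps": [
    [[-0.05,-0.5,0.0,0.03,0],[0,-0.4,0,0.02,0],[0,0,0,0,0],[0,0,0,0,0]]
  ]
}}

```text
clock: 5.87
position: [475.5, -15.2, 44.3]
ee_rot: [0.942, -0.334, 0.015, -0.001]
contact_force: [0.1, 0.5, 0.3]
gripper_width: -0.2
```

```bash
python3 spokes.py; python3 go.py
python3 - <<'E'
import cv2,numpy as np
a=cv2.imread("pics/last_scene.png")[145:325,215:415]; b=cv2.imread("pics/last_side.png")[145:285,210:410]
cv2.imwrite("pics/crop1.png",cv2.resize(np.vstack([a,b]),None,fx=1.8,fy=1.8,interpolation=cv2.INTER_CUBIC))
E
```

```text
scene [(48, np.float64(186.0), np.float64(54.0)), (51, np.float64(185.0), np.float64(-125.3)), (69, np.float64(186.0), np.float64(-35.4))]
  heatsink top 257 70.3 -166.4
  lever 91 rad 0.38
side [(23, np.float64(184.0), np.float64(54.4)), (32, np.float64(186.0), np.float64(-36.2)), (36, np.float64(185.0), np.float64(145.3)), (41, np.float64(187.0), np.float64(-125.5))]
  heatsink top 180 82.0 -165.6
  lever 75 rad 0.4
t 5.9667 p [475.5 -15.2  44.3] xang -39.1 F [-0.3 -0.9  0.5] w -0.1 j [ 0.32  0.36 -0.62  0.03 -0.57  0.54]
```

View pics/crop1.png

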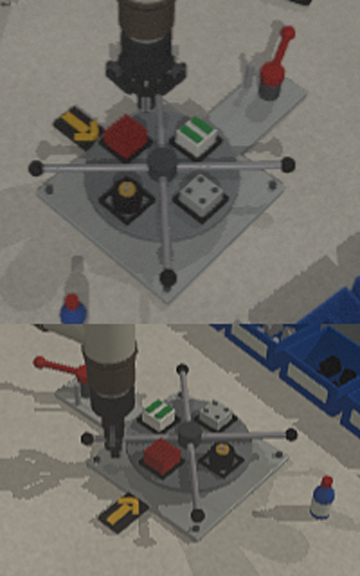

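The spokes now stand at 54.5°, so the nest is at about -170.5° (target -170.15°). The picture shows the heat sink in line with the arrow. Next I back off, rise, and turn the tool for the lever.

{"name": "send_rows", "arguments": {
  "steps": [
    [[-0.2,1.0,0,0,0],[-0.2,1.2,0,0,0],[0,0,-3.5,0,0],[0,0,-3.5,0,0],[0,0,-3.5,0,0],[0,0,-3.0,0,0],[0,0,0,0.11,0],[0,0,0,0.11,0],[0,0,0,0.11,0],[0,0,0,0,0]]
  ]
}}

```text
clock: 6.8
position: [444.4, -35.8, 183.9]
ee_rot: [0.871, -0.492, 0.013, -0.002]
contact_force: [0.2, 0.7, 0.1]
gripper_width: -0.1
```

```bash
python3 spokes.py; python3 go.py 551 253 42
```

```text
scene [(34, np.float64(187.0), np.float64(144.4)), (48, np.float64(186.0), np.float64(54.1)), (51, np.float64(185.0), np.float64(-125.3)), (71, np.float64(186.0), np.float64(-35.5))]
  heatsink top 260 70.6 -166.2
  lever 92 rad 0.38
side [(23, np.float64(184.0), np.float64(54.4)), (33, np.float64(186.0), np.float64(-36.3)), (36, np.float64(185.0), np.float64(145.3)), (41, np.float64(187.0), np.float64(-125.4))]
  heatsink top 179 82.0 -165.2
  lever 75 rad 0.4
t 6.9 p [444.4 -35.7 183.5] xang -58.6 F [-0.5  1.1  0.9] w 0.4 j [ 0.3   0.11 -0.5   0.02 -0.94  0.24]
tool shift cm [-19.38 -23.91  14.14]
```

{"name": "send_rows", "arguments": {
  "steps": [
    [[-2.15,-2.65,0,0,0],[-2.15,-2.65,0,0,0],[-2.15,-2.65,0,0,0],[-2.15,-2.65,0,0,0],[-2.15,-2.65,0,0,0],[-2.15,-2.65,0,0,0],[-2.15,-2.65,0,0,0],[-2.15,-2.65,0,0,0],[-2.15,-2.65,0,0,0],[0,0,0,0,0]]
  ]
}}

```text
clock: 7.73
position: [543.9, 261.9, 175.8]
ee_rot: [0.877, -0.48, 0.01, 0.003]
contact_force: [0.6, -0.6, 0.5]
gripper_width: 0.1
```

```bash
python3 go.py 551 253 42
```

```text
t 7.7333 p [543.9 261.9 175.8] xang -57.4 F [ 0.6 -0.6  0.5] w 0.1 j [ 0.73  0.39 -0.14  0.02 -1.04 -0.17]
tool shift cm [ 0.87 -0.06 13.4 ]
```

{"name": "send_rows", "arguments": {
  "steps": [
    [[0.9,0,0,0,0],[0,0,3.5,0,0],[0,0,3.5,0,0],[0,0,3.0,0,0],[0,0,2.0,0,0],[0,0,1.4,0,0],[0,0,0,0,0]]
  ]
}}

```text
clock: 8.32
position: [551.0, 244.8, 35.6]
ee_rot: [0.88, -0.475, 0.009, 0.004]
contact_force: [0.2, -0.5, -0.3]
gripper_width: -0.1
```

```bash
python3 go.py 551 253 42
```

```text
t 8.3167 p [551.  244.8  35.6] xang -56.7 F [ 0.2 -0.5 -0.3] w -0.1 j [ 0.7   0.55 -0.29  0.03 -0.74 -0.14]
tool shift cm [-0.67 -0.44 -0.65]
```

{"name": "send_rows", "arguments": {
  "steps": [
    [[-0.8,0.4,-0.4,0,0],[0,0.6,0,0,0],[-0.18,0.6,0,-0.1,0],[-0.18,0.6,0,-0.1,0],[-0.18,0.6,0,-0.1,0],[-0.18,0.6,0,-0.1,0],[-0.18,0.6,0,-0.1,0],[-0.18,0.6,0,-0.1,0],[0,0,0,0,0]]
  ]
}}

```text
clock: 9.07
position: [511.8, 230.3, 52.9]
ee_rot: [0.984, -0.176, 0.019, -0.007]
contact_force: [-1.0, -0.9, 1.4]
gripper_width: 0.1
```

```bash
python3 spokes.py|grep -v heat; python3 go.py 550.7 185.8 42
```

```text
scene [(34, np.float64(187.0), np.float64(144.4)), (49, np.float64(186.0), np.float64(54.0)), (52, np.float64(185.0), np.float64(-125.2)), (71, np.float64(186.0), np.float64(-35.6))]
  lever 59 rad 0.92
side [(23, np.float64(184.0), np.float64(54.4)), (33, np.float64(186.0), np.float64(-36.3)), (36, np.float64(185.0), np.float64(145.3)), (42, np.float64(187.0), np.float64(-125.5))]
  lever 79 rad 0.92
t 9.1667 p [512.4 230.7  52.7] xang -20.6 F [ 0.1 -0.5 -0.2] w -0.2 j [ 0.72  0.46 -0.41  0.04 -0.67  0.46]
tool shift cm [5.12 2.88 1.2 ]
```

{"name": "send_rows", "arguments": {
  "steps": [
    [[0,0,1.1,0,0],[-0.2,0.6,0.15,-0.1,0],[-0.2,0.6,0.15,-0.1,0],[-0.2,0.6,0.15,-0.1,0],[-0.2,0.6,0.15,-0.1,0],[-0.1,0.5,0.1,-0.06,0],[0,0,0,0,0]]
  ]
}}

```text
clock: 9.75
position: [504.7, 210.1, 34.5]
ee_rot: [0.998, 0.057, 0.027, -0.008]
contact_force: [-0.4, -1.2, -0.9]
gripper_width: 0.1
```

```bash
python3 spokes.py|grep -v heat; python3 go.py 550.7 185.8 42
```

```text
scene [(35, np.float64(187.0), np.float64(144.5)), (48, np.float64(186.0), np.float64(54.0)), (51, np.float64(185.0), np.float64(-125.2)), (71, np.float64(186.0), np.float64(-35.5))]
  lever 80 rad 1.35
side [(23, np.float64(184.0), np.float64(54.4)), (33, np.float64(186.0), np.float64(-36.3)), (36, np.float64(185.0), np.float64(145.3)), (42, np.float64(187.0), np.float64(-125.5))]
  lever 85 rad 1.35
t 9.85 p [504.6 210.1  34.5] xang 6.4 F [-0.4  0.5 -0.3] w -0.1 j [ 0.7   0.46 -0.48  0.04 -0.58  0.95]
tool shift cm [ 4.34  2.93 -0.55]
```

{"name": "send_rows", "arguments": {
  "steps": [
    [[-0.5,0.3,-0.3,0,0],[-0.2,0.4,0,0,0],[-0.1,0.4,0,0,0],[0,0.3,0,0,0],[0,0,0,0,0]]
  ]
}}

```text
clock: 10.27
position: [499.8, 200.5, 37.4]
ee_rot: [0.998, 0.054, 0.031, -0.012]
contact_force: [0.6, 0.7, -0.5]
gripper_width: -0.1
```

```bash
python3 spokes.py|grep lever; python3 go.py 550.7 185.8 42
```

```text
lever 96 rad 1.52
  lever 87 rad 1.52
t 10.3667 p [499.9 200.2  37.4] xang 6.1 F [-3.2  6.5 -0.4] w -0.1 j [ 0.69  0.44 -0.5   0.03 -0.57  0.96]
tool shift cm [ 4.92  1.97 -0.19]
```

The lever is at its stop, shown both by the reading of 1.52 and by a 6.5 N reaction force. Retreating.

{"name": "send_rows", "arguments": {
  "steps": [
    [[-0.1,-1.0,0,0,0],[-0.2,-1.2,0,0,0],[0,0,-3.5,0,0],[0,0,-3.5,0,0],[0,0,-3.5,0,0],[0,0,-3.5,0,0],[-2,0,0,0,0],[-2,0,0,0,0],[0,0,0,0,0],[0,0,0,0,0]]
  ]
}}

```text
clock: 11.2
position: [440.0, 208.9, 178.7]
ee_rot: [0.998, 0.05, 0.023, -0.003]
contact_force: [0.2, 0.6, 0.5]
gripper_width: 0.3
```

```bash
python3 spokes.py; python3 go.py
python3 - <<'E'
import cv2,numpy as np
a=cv2.imread("pics/last_scene.png"); cv2.imwrite("pics/fin.png",a)
E
```

```text
scene [(33, np.float64(187.0), np.float64(144.5)), (48, np.float64(186.0), np.float64(54.0)), (52, np.float64(185.0), np.float64(-125.2)), (71, np.float64(186.0), np.float64(-35.5))]
  heatsink top 259 71.0 -166.2
  lever 109 rad 1.5
side [(23, np.float64(184.0), np.float64(54.4)), (33, np.float64(186.0), np.float64(-36.3)), (35, np.float64(185.0), np.float64(145.2)), (42, np.float64(187.0), np.float64(-125.5))]
  heatsink top 175 81.9 -165.5
  lever 80 rad 1.53
t 11.3 p [440.5 209.  178.1] xang 5.7 F [-0.1  0.9 -0.2] w -0.2 j [ 0.79  0.18 -0.44  0.03 -0.91  0.86]
```

View pics/fin.png

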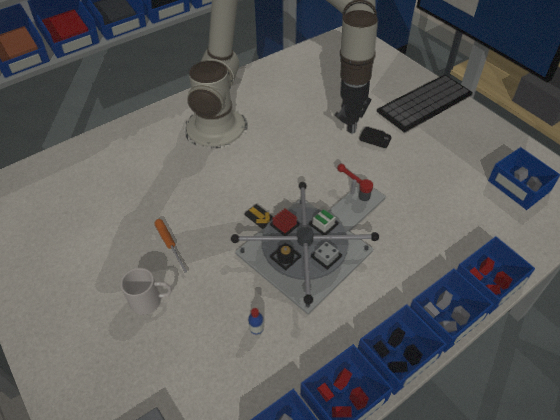

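The final picture shows the heat sink (285,221) in line with the arrow (258,215), the lever at its stop (knob at 341,168), the bystanders in place and the arm clear.

```bash
python3 -c "
from bench import job; print(job.job_done())"
```

```text
the job is handed in; nothing more can be done
None
```

I turned the carousel about 59° clockwise by pushing the spoke nearest the arrow with the closed fingertips. I then swung the brake lever to its stop, backed the arm clear and handed the job in at about 11 s.

**Last checks:**
- **Carousel:** the spokes put the heat sink's nest at about -170.5°, against a target of -170.15°, roughly 0.5 mm off. It did not move while I pushed the lever.
- **Brake lever:** the two cameras read 1.50 and 1.53 rad, with the stop at 1.5. At the end of the push the reaction force was about 7 N.
- **Surroundings:** in the last picture the four parts sit in their nests, the bystanders look unmoved and the arm touches nothing.

**One disagreement:** the heat sink's own colour centroid read about -166° in both cameras, roughly 5 mm off the nest angle. I put this down to its side faces being included, because the radius errors from the two cameras have opposite signs. I did not check that separately. The nest leaves the part only about 2 mm of play each way, and even the raw reading is within the 10 mm limit.

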